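Close the mould insert and hold the loupe in focus over its seam

ROBOT

A 7-joint arm with a two-finger parallel gripper is mounted at the origin on the work surface. World frame = base frame: x ahead of the robot, y to its left, z up, the work surface at z = 0. Lengths are in m, angles in rad, forces in N, time in s.
With the tool pointing down it reaches from about 0.4 to 0.875 m from the base axis. Payload 19.3 kg.
Tool frame: the origin (TCP) lies on the mounting face of the last link; the fingertips stand 173 mm ahead of it and the grasp point (between the pads) lies 155 mm ahead of it; z points along the fingers, y is the direction in which the jaws open and shut (so a half turn about z gives the same grasp; the last joint's range is limited). The gripper opens to 85 mm and grips with 20 to 120 N. Pads are 22 mm wide; open, the fingers measure 114 mm over their backs; the gripper's body (76 mm by 85 mm) begins 54 mm behind the grasp point. The pads swing forward as they close: fully open they stand 13 mm farther back than shut.
Start: joints at [-1.219, 0.521, -0.036, 1.599, 0.021, 1.021, -0.113], TCP at [0.256, 0.57, 0.405] pointing down, gripper open.
Joint ranges: [-2.91, 2.91], [-0.3, 2.13], [-1.5, 1.42], [0.17, 2.43], [-1.26, 4.41], [0.16, 1.93], [-2.52, 2.52]. Speed limits (rad/s): [1.89, 1.89, 2.39, 2.39, 3.01, 3.01, 3.01].

INTERFACE

Orientations are given as a rotation vector (axis times angle).
In Python, from cell import readout, imaging, arm, models gives the robot as it stands.
- The arm moves only by the tool drive_tool, never from a script. Its argument "plan" is one flat list of numbers, 6 for each row, row after row: the shift along the tool's x, y, z each as a share of 0.2 m, from -1 to 1, then the turn, a rotation vector about the tool's x, y, z each as a share of pi rad, from -1 to 1. In form: [tx, ty, tz, ax, ay, az, tx, ty, tz, ax, ay, az, ...]. A call has 1 to 10 rows; each row is the pose to reach, as a shift and turn from the pose commanded when the call began, along the tool's axes at that moment, turning the shorter way round; what a row does not reach only later rows make up. A row lasts 1/12 s, in which the tool goes at most 41.7 mm and 7.16 degrees, less where a joint would pass 70% of its speed; a pose out of reach is approached as far as the arm can. A call with a number of a shift or a turn outside -1 to 1 is refused whole. A call with a gripper value outside its range is refused whole. "jaw" is the closure, from -1 (fully open) to 1 (shut), so that 0 is half open, set as the call begins (left out, the last holds). The fingers move at their own pace and stop on an object; "force" is the grip in N (left out, the last holds). Time passes only in rows, so rows that repeat a pose let the fingers close. It gives the time, the measured TCP pose, the force and the opening at its end, in the units of the state.
- readout.get_obs(): the state, without advancing time (a new reading comes with each control period).
- imaging.snapshot(name): name is "scene" or "top" or "wrist"; returns a dict with "image" (400x640x3 uint8, red, green, blue), "intrinsics" (3x3 intrinsics, pixels), "rvec" (rotation vector, rad) and "tvec" (3), from world to camera coordinates, as OpenCV has them; the wrist camera has in their place "hand_eye" (4x4, takes a point from camera to tool coordinates, whose origin is the TCP and whose axes are the flange's). Camera axes: x right, y down, z forward; pixel columns grow to the right and rows downward; lengths in m; the calibration is good to about 2 mm. A picture is of the moment at which its call begins: read the wrist's pose just before it. There is no depth.
- arm.finish_job(): hands the job in, once; it reports no verdict.
Trained networks look in a picture, given as the dict that the camera call returned (one of the last four; its "shot" number tells which), for a name from the list of things; names that differ only in an ending like _2 or _b are one class to them, and where a whole thing is asked for, a point or a joint stands for the part that bears it (a point fixed in the world has none). Each returns a list of dicts, best first, with "p" (0 to 1); they miss things now and then, are a little off and sometimes report something else, mostly with a low value. They report only what shows in the picture. A call takes as long as a camera call. They do not tell look-alikes from the thing itself.
- models.outline_of(picture, thing): "pixels" (400x640 bool, what is visible of it) and "box" ([left, top, right, bottom] in pixels, round what is visible of it).
The state is a dict: "time_s": time; "joint_pos": joint angles; "dq": joint speeds; "joint_torque": joint torques, N m; "tcp_pos": TCP position; "tool_rot": TCP orientation; "wrist_force": force on the tool from outside, world axes, zero at the start; "wrist_torque": the same for the moment, N m; "grip_width": opening from 0.0 (shut) to 1.0 (fully open).
Only numpy, scipy, OpenCV 4.12 (cv2) and the standard library are available. Lean on these libraries where they do the work, as an engineer would, in place of code of your own. Each camera call takes 0.05 s, during which the arm holds its last target.

TASK

Slide the loose half of the mould insert along its guide channel until it butts flush against the fixed half, with no gap left. Then pick up the loupe from its rest by the handle and hold it level over the middle of the seam, with the lens centred above it and at the height marked by the brass pointer on the post. Finish while still holding the loupe steady there, with nothing but the gripper carrying it; leave the other things on the bench where they are.

Things in the scene. Friction and masses are not known exactly. Their poses are not given: they have to be found in the camera images.
- fixture: Fixed inspection fixture, base plate 130 (own x) x 245 mm (own y), top 12 mm above the bench. Origin on the bench below the seam; z up, x roughly away from the robot, y from the loose half towards the fixed half. On it stands the fixed half of an aluminium mould insert, 44 (x) x 60 (y) x 40 mm high, from y = 0 to 60 mm, centred on x = 0.
- seam (a point): Middle of the top edge of the fixed half's inner face (x = 0, y = 0 in the fixture), 52 mm above the bench: the place to look at once the loose half is butted against it. Axes as the fixture.
- channel (a point): Floor of the guide channel (top of the base plate, 12 mm above the bench), at fixture x = 0, y = -56 mm. The channel runs straight along the fixture's y up to the fixed half, between two steel rails 8 mm high and 9 mm thick, inner faces at x = -24 and +24 mm, from y = -115 to +3 mm. Axes as the fixture.
- post_top (a point): Top centre of the fixture's upright steel post, 12 mm thick, at fixture x = 35, y = 105 mm, 167 mm above the bench: keep clear of it. The pointer is clamped on this post, with a small black clamp screw towards +x.
- pointer_tip (a point): Tip of the fixed brass pointer: a level blade 3 mm thick, 5 mm wide at the tip, pointing from the post along the fixture's -y. The tip is at fixture x = 35, y = 50 mm (61 mm sideways from the seam). Its height, 110 to 145 mm above the bench, differs each time and marks the focal height, where the lens centre belongs. z up.
- block: Loose half of the mould insert: aluminium block 44 (own x) x 60 (own y) x 40 mm high, about 0.3 kg, standing in the guide channel with 2 mm play either side; origin at the centre of its underside, z up, axes about parallel to the fixture's. It slides freely along the channel; its +y face goes against the fixed half. The gap is 15 to 40 mm at the start.
- block_face (a point): Centre of the loose half's +y face (own y = +30 mm, 20 mm above its underside), the face that must meet the fixed half; axes as the block.
- loupe: Hand loupe, about 0.12 kg: glass lens in a dark round steel rim 68 mm across, 10 mm thick, with a square black handle. Origin at the centre of the lens, halfway through its thickness; z up, square to the lens. The handle runs along own -x. At the start it lies level on its rest, lens centre 37 mm above the bench.
- handle (a point): Good place to grip on the loupe's handle, near its balance point: own x = -62 mm from the lens centre, on the handle's centre line (y = 0, z = 0). The handle is 14 x 14 mm in section, straight and level with the lens, from x = -32 mm (rim) to x = -150 mm. Axes as the loupe.
- rest: Fixed wooden rest of the loupe, origin on the bench under the lens centre, axes as the loupe at rest. Foot 200 x 50 x 8 mm thick (x = -155 to 45 mm); block 44 mm wide, 32 mm high under the rim (x = -21 to 29 mm); fork at x = -136 mm, 14 mm long, horns 24 mm apart, to 42 mm high, beside the handle. From x = -125 to -35 mm the handle is free at both sides and below.
- ring_gauge: Plain steel ring, 56 mm across, 16 mm high, 34 mm bore, no handle; origin at the centre of its underside. Bystander: leave where it is.
- pot: Small closed jar, 38 mm across, 40 mm high; origin at the centre of its underside. Bystander: leave where it is.
- parallel: Flat steel bar 30 x 90 x 18 mm high (long side along its y); origin at the centre of its underside. Bystander: leave where it is.
- vblock: Dark steel V-block 60 x 45 x 40 mm high; origin at the centre of its underside. Bystander: leave where it is.
- driver: Screwdriver 160 mm long, lying along its own x; origin in its middle. Bystander: leave where it is.
- spanner: Spanner 150 mm long, lying along its own x; origin in its middle. Bystander: leave where it is.
- caliper: Caliper 150 mm long, lying flat along its own x, 8 mm thick; origin in its middle. Bystander: leave where it is.
Mind the look-alikes: they are no part of the job. Leave any purple or turquoise look-alike of the block alone. Of the things like the rest, leave any that is blue; of the rest the larger one is meant.

How it is judged:
On the way, in this order (a step that is already met when the one before it is completed fails the run):
1. the loose half is butted flush against the fixed half, the loupe still on its rest (y of block_face in the frame of seam above -0.002 m and x of block_face in the frame of seam between -0.005 and 0.005 m and z of block_face in the frame of seam between -0.024 and -0.016 m and angle between the y axis of block and the y axis of fixture, either way round below 0.035 rad and distance of loupe from where it was at the start of the episode below 0.02 m), for 0.2 s.
2. the loupe is lifted off its rest in the gripper (contact force between loupe and the fingers above 0.5 N and contact force between loupe and rest below 0.05 N and distance of loupe from where it was at the start of the episode above 0.03 m), for 0.2 s.
At the end, for the whole second after the job is handed in: Loose half in its channel, within 2 mm of the fixed half, square within 2 degrees. Loupe gripped and touching nothing else; lens centre within 12 mm sideways of the seam's middle and 6 mm of the pointer tip's height, tilted under 6 degrees, still (under 20 mm/s) through the last second (y of block_face in the frame of seam above -0.002 m and x of block_face in the frame of seam between -0.005 and 0.005 m and z of block_face in the frame of seam between -0.024 and -0.016 m and angle between the y axis of block and the y axis of fixture, either way round below 0.035 rad and contact force between loupe and the fingers above 0.5 N and contact force between loupe and rest below 0.05 N and contact force between loupe and fixture below 0.05 N and contact force between loupe and pointer below 0.05 N and contact force between loupe and block below 0.05 N and contact force between loupe and ring_gauge below 0.05 N and contact force between loupe and pot below 0.05 N and contact force between loupe and parallel below 0.05 N and contact force between loupe and vblock below 0.05 N and contact force between loupe and driver below 0.05 N and contact force between loupe and spanner below 0.05 N and contact force between loupe and caliper below 0.05 N and horizontal distance between loupe and seam below 0.012 m and z of loupe in the frame of pointer_tip between -0.006 and 0.006 m and angle between loupe's own z axis and vertical below 0.1 rad and linear speed of loupe below 0.02 m/s and angular speed of loupe below 0.15 rad/s); the arm keeps its last pose, push and grip.
It fails at once if a bystander is shifted by more than 20 mm (distance of any of ring_gauge, pot, parallel, vblock, driver, spanner, caliper from where it was at the start of the episode above 0.02 m).
It also fails if it takes over 58 s, if anything falls off the work surface, if the arm or the gripper's body presses on something with over 40 N, if the wrist force passes 120 N, or if a joint passes its speed limit or range.

## Working session

There is one attempt and no reset: what is moved stays moved. The work goes in short steps, Python scripts to look and compute and a tool call to move; the robot and the scene stay as the last step left them, time stands still between calls to the robot, and variables do not carry over. Pictures are saved under pics/ and viewed, and the job is handed in when it is done.

Besides the shell and the picture viewer there is one more tool, called as name(argument=value, ...) on one line, values as JSON. drive_tool: Moves the arm, as the interface text tells. Shift numbers are shares of 0.2 m and turn numbers shares of pi rad, none past 1 either way. Its arguments: {"type":"object","properties":{"plan":{"type":"array","items":{"type":"number"}},"jaw":{"type":"number"},"force":{"type":"number"}},"required":["plan"]}

```bash
ls; mkdir -p pics; python3 - <<'E'
from cell import readout, imaging
import cv2,pickle
print(readout.get_obs())
for n in ["scene","top","wrist"]:
    s=imaging.snapshot(n); pickle.dump(s,open(f"pics/{n}0.pkl","wb"))
    cv2.imwrite(f"pics/{n}0.png",s["image"][:,:,::-1])
    print(n,{k:v for k,v in s.items() if k!="image"})
E
```

```text
pics
{'time_s': 0.0, 'joint_pos': array([-1.21923451,  0.52204188, -0.03633617,  1.59999266,  0.02122518,
        1.02110484, -0.11283814]), 'dq': array([-0.00112702, -0.00140713, -0.00052758, -0.00254527,  0.00060165,
       -0.00021149, -0.00227108]), 'joint_torque': array([-1.20758928e-04, -9.27100396e+01,  1.98000446e+00, -3.69920218e+01,
        1.78606447e-02,  8.35432496e-03, -3.20570621e-05]), 'tcp_pos': array([0.25581956, 0.57009846, 0.40411366]), 'tool_rot': array([-6.57614575e-01, -3.07184586e+00,  1.80939085e-03]), 'wrist_force': array([-0.47375468,  0.00477463,  0.3552458 ]), 'wrist_torque': array([0.02532284, 0.01681048, 0.01435226]), 'grip_width': 0.997210919484289}
scene {'intrinsics': array([[444.31006648,   0.        , 325.14044764],
       [  0.        , 444.31006648, 209.63071748],
       [  0.        ,   0.        ,   1.        ]]), 'rvec': array([ 2.21642989,  0.56267366, -0.24837551]), 'tvec': array([-0.55467101, -0.12012358,  1.69450503]), 'shot': 1}
top {'intrinsics': array([[483.0020287 ,   0.        , 324.81285504],
       [  0.        , 483.0020287 , 201.31043695],
       [  0.        ,   0.        ,   1.        ]]), 'rvec': array([ 2.16031142, -2.14826986,  0.17375854]), 'tvec': array([-0.00887573,  0.61127659,  1.38571151]), 'shot': 2}
wrist {'intrinsics': array([[314.66370103,   0.        , 319.67041222],
       [  0.        , 314.66370103, 196.7804735 ],
       [  0.        ,   0.        ,   1.        ]]), 'hand_eye': array([[-3.03699897e-05, -9.53095905e-01, -3.02668457e-01,
         7.82564115e-02],
       [ 9.99999950e-01, -1.24282963e-04,  2.91023373e-04,
         1.09725064e-03],
       [-3.14989718e-04, -3.02668433e-01,  9.53095861e-01,
         3.04133608e-02],
       [ 0.00000000e+00,  0.00000000e+00,  0.00000000e+00,
         1.00000000e+00]]), 'shot': 3}
```

View pics/scene0.png

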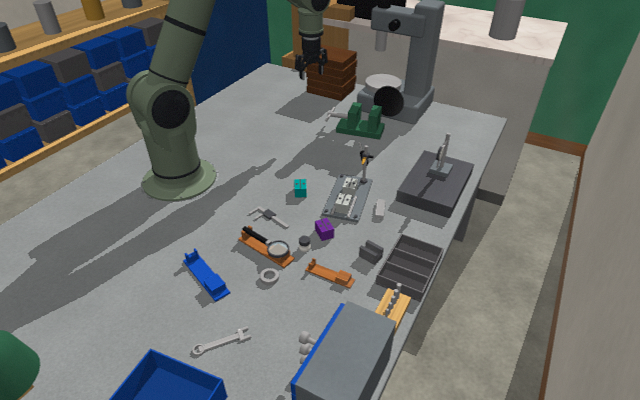

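View pics/top0.png

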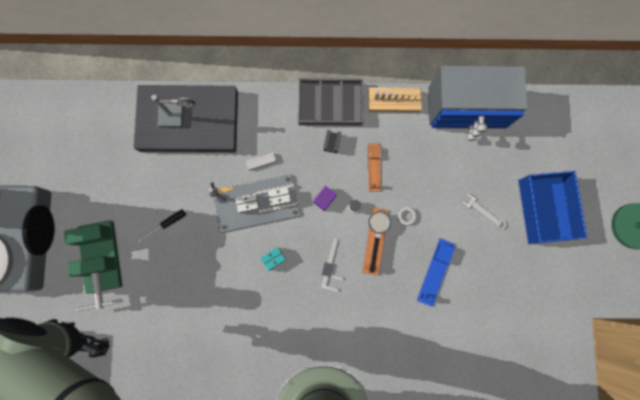

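View pics/wrist0.png

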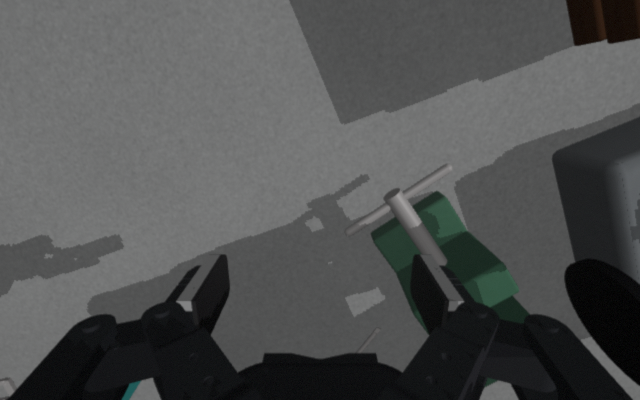

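The top view shows the fixture near (258,203) with its post to the left. The orange rest and loupe lens are near (380,222), with the handle running towards the robot. The small orange rest (375,165), the blue rest (437,272), the purple block (325,198) and the turquoise block (273,259) are look-alikes.

```bash
cat > h.py <<'E'
import numpy as np,cv2,pickle
from scipy.spatial.transform import Rotation as R
def camT(s,obs=None):
    "camera-to-world 4x4"
    T=np.eye(4)
    if "hand_eye" in s:
        W=np.eye(4);W[:3,:3]=R.from_rotvec(obs["tool_rot"]).as_matrix();W[:3,3]=obs["tcp_pos"]
        return W@s["hand_eye"]
    r=R.from_rotvec(s["rvec"]).as_matrix();T[:3,:3]=r.T;T[:3,3]=-r.T@s["tvec"];return T
def back(s,uv,z,obs=None):
    T=camT(s,obs);uv=np.atleast_2d(uv).astype(float)
    d=np.c_[uv,np.ones(len(uv))]@np.linalg.inv(s["intrinsics"]).T@T[:3,:3].T
    o=T[:3,3];return o+d*((z-o[2])/d[:,2])[:,None]
def proj(s,P,obs=None):
    T=np.linalg.inv(camT(s,obs));q=np.atleast_2d(P)@T[:3,:3].T+T[:3,3]
    q=q@s["intrinsics"].T;return q[:,:2]/q[:,2:]
E
python3 - <<'E'
from h import *
from cell import imaging,models,readout
s=imaging.snapshot("top")
for n,z in [("fixture",.012),("block",.052),("loupe",.037),("handle",.037),("rest",.02),("pointer_tip",.13)]:
    for r in models.outline_of(s,n)[:4]:
        m=r["pixels"];v,u=np.nonzero(m);rc=cv2.minAreaRect(np.c_[u,v].astype(np.float32))
        print(n,round(r["p"],2),r["box"],[np.round(x,1) for x in rc],np.round(back(s,[[u.mean(),v.mean()]],z),3))
im=s["image"][100:300,190:440,::-1]
cv2.imwrite("pics/topc.png",cv2.resize(im,None,fx=3,fy=3,interpolation=cv2.INTER_CUBIC))
E
```

```text
fixture 0.82 [209.1, 175.2, 295.3, 231.7] [array([253.7, 203. ]), array([45.3, 85.7]), np.float64(79.9)] [[0.606 0.21  0.012]]
block 0.69 [266.7, 184.3, 291.0, 207.9] [array([278.8, 196.5]), array([16.3, 20.2]), np.float64(78.7)] [[0.623 0.13  0.052]]
block 0.69 [312.4, 182.3, 340.0, 210.7] [array([324.2, 197.9]), array([15.5, 21.5]), np.float64(39.3)] [[ 0.621 -0.004  0.052]]
block 0.56 [206.9, 174.5, 299.3, 233.6] [array([253.6, 202.4]), array([45.3, 84.7]), np.float64(79.0)] [[0.601 0.204 0.052]]
block 0.53 [260.6, 251.4, 287.4, 270.8] [array([272. , 258.8]), array([15.8, 21.1]), np.float64(59.0)] [[0.441 0.146 0.052]]
loupe 0.83 [364.1, 213.0, 391.1, 273.1] [array([379.5, 241.5]), array([61., 23.]), np.float64(90.0)] [[ 0.521 -0.162  0.037]]
handle 0.96 [365.9, 213.5, 388.9, 272.8] [array([379., 242.]), array([60., 22.]), np.float64(90.0)] [[ 0.522 -0.162  0.037]]
rest 0.68 [358.6, 207.3, 382.6, 272.9] [array([374.6, 241.2]), array([17.3, 65.9]), np.float64(9.1)] [[ 0.469 -0.147  0.02 ]]
rest 0.65 [365.8, 143.1, 384.3, 190.3] [array([373.5, 167.5]), array([47., 13.]), np.float64(90.0)] [[ 0.721 -0.153  0.02 ]]
rest 0.58 [267.3, 187.0, 288.8, 204.7] [array([278.6, 196.8]), array([17. , 20.6]), np.float64(77.5)] [[0.628 0.133 0.02 ]]
rest 0.57 [414.9, 234.9, 456.0, 304.2] [array([435.4, 272.2]), array([17.9, 66.8]), np.float64(20.8)] [[ 0.406 -0.334  0.02 ]]
pointer_tip 0.54 [212.3, 185.4, 228.1, 195.8] [array([218.3, 191.7]), array([17.5, 11.6]), np.float64(14.9)] [[0.627 0.294 0.13 ]]
```

View pics/topc.png

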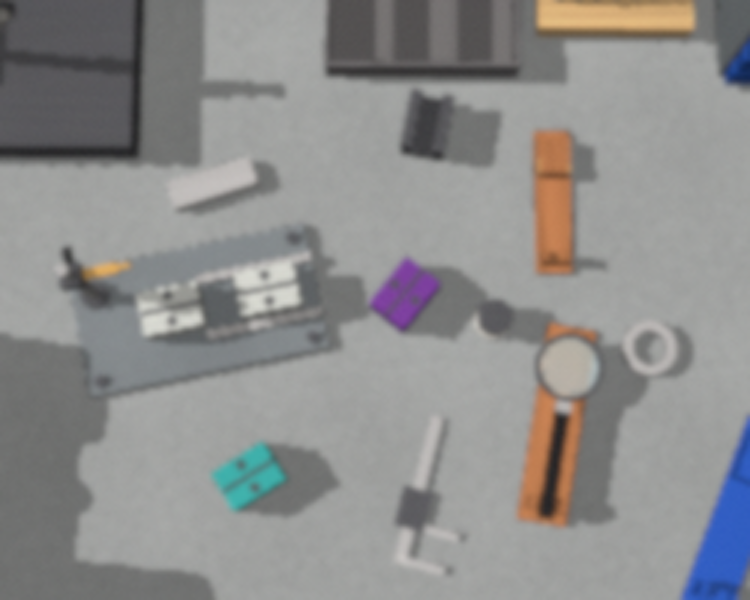

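```bash
cat >> h.py <<'E'
def rel(pos,ang_deg):
    """shares for moving from present pose to pos with tool down, tool x at world angle ang_deg"""
    from cell import readout
    o=readout.get_obs();M=R.from_rotvec(o["tool_rot"]).as_matrix()
    a=np.radians(ang_deg);x=np.array([np.cos(a),np.sin(a),0]);z=np.array([0,0,-1.]);G=np.c_[x,np.cross(z,x),z]
    t=M.T@(np.array(pos)-o["tcp_pos"])/.2;w=R.from_matrix(M.T@G).as_rotvec()/np.pi
    n=max(np.linalg.norm(t)*200/41.7,np.linalg.norm(w)*180/7.16)
    print("t",o["time_s"],"tcp",np.round(o["tcp_pos"],4),"ang",round(float(np.degrees(np.arctan2(M[1,0],M[0,0]))),2))
    print("shares",np.round(t,4),np.round(w,4),"rows",round(n,1));return t,w
E
python3 - <<'E'
from h import *
rel((.612,.184,.36),101)
E
```

```text
t 0.5 tcp [0.2559 0.5702 0.4047] ang 155.83
shares [-2.4151 -1.0327  0.2235] [-0.      0.      0.3046] rows 12.6
```

drive_tool(plan=[-0.97, -0.41, 0.09, 0, 0, 0.12, -0.97, -0.41, 0.09, 0, 0, 0.12, -0.97, -0.41, 0.09, 0, 0, 0.12, -0.97, -0.41, 0.09, 0, 0, 0.12, -0.97, -0.41, 0.09, 0, 0, 0.12], jaw=1)

```text
time_s: 0.92
tcp_pos: [0.3981, 0.4167, 0.387]
tool_rot: [1.223, 2.894, 0.0]
wrist_force: [2.0, 0.8, 0.2]
grip_width: 0.298
```

```bash
python3 - <<'E'
from h import *
rel((.612,.184,.36),101)
E
```

```text
t 0.9167 tcp [0.3981 0.4167 0.387 ] ang 134.19
shares [-1.5796 -0.0441  0.1351] [1.000e-04 0.000e+00 1.844e-01] rows 7.6
```

drive_tool(plan=[-0.95, -0.03, 0.08, 0, 0, 0.09, -0.95, -0.03, 0.08, 0, 0, 0.09, -0.95, -0.03, 0.08, 0, 0, 0.09, -0.95, -0.03, 0.08, 0, 0, 0.09, -0.95, -0.03, 0.08, 0, 0, 0.09])

```text
time_s: 1.33
tcp_pos: [0.528, 0.2739, 0.3709]
tool_rot: [1.622, 2.689, -0.001]
wrist_force: [0.4, 0.4, -0.1]
grip_width: -0.001
```

```bash
python3 - <<'E'
from h import *
rel((.612,.184,.36),101)
E
```

```text
t 1.3333 tcp [0.528  0.2739 0.3709] ang 117.82
shares [-0.5936  0.1618  0.0554] [0.0002 0.0005 0.0934] rows 3.0
```

drive_tool(plan=[-0.59, 0.16, 0.055, 0, 0, 0.093, -0.59, 0.16, 0.055, 0, 0, 0.093, -0.59, 0.16, 0.055, 0, 0, 0.093, -0.59, 0.16, 0.055, 0, 0, 0.093, -0.59, 0.16, 0.055, 0, 0, 0.093])

```text
time_s: 1.75
tcp_pos: [0.6102, 0.1865, 0.3595]
tool_rot: [1.996, 2.425, -0.001]
wrist_force: [0.5, 0.6, -0.2]
grip_width: -0.001
```

```bash
python3 - <<'E'
from h import *
from cell import readout,imaging
o=readout.get_obs();s=imaging.snapshot("wrist");print(o["tcp_pos"],o["dq"].round(3))
pickle.dump((o,s),open("pics/w1.pkl","wb"))
cv2.imwrite("pics/w1.png",s["image"][:,:,::-1])
s=imaging.snapshot("scene");pickle.dump(s,open("pics/scene1.pkl","wb"))
cv2.imwrite("pics/s1c.png",cv2.resize(s["image"][130:280,220:420,::-1],None,fx=4,fy=4,interpolation=cv2.INTER_CUBIC))
E
```

```text
[0.61024701 0.18651815 0.3594739 ] [-0.047 -0.019 -0.04   0.019 -0.001 -0.002 -0.008]
```

View pics/w1.png

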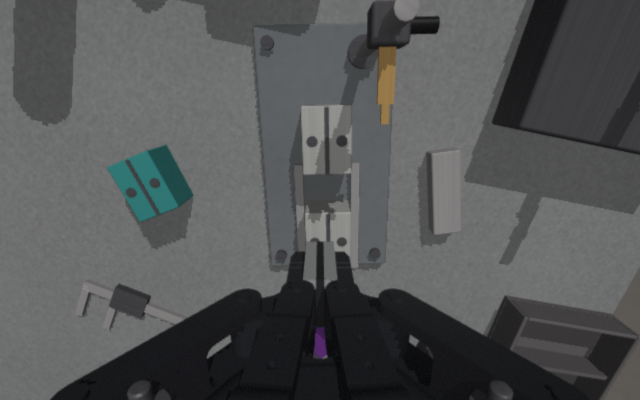

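View pics/s1c.png

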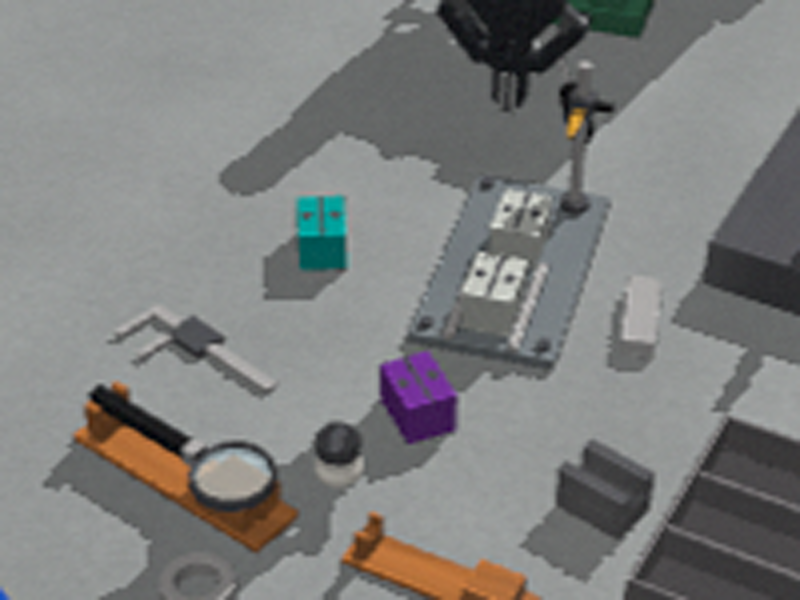

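The wrist view shows the fixed half at about (302..351, 106..174) and the loose half below it, from row 212 down. The pointer tip is near (385,123) and the plate corner near (254,26). I'll zoom in for accurate corners.

```bash
python3 - <<'E'
from h import *
o,s=pickle.load(open("pics/w1.pkl","rb"))
c=s["image"][0:145,245:445,::-1];cv2.imwrite("pics/w1a.png",cv2.resize(c,None,fx=4,fy=4,interpolation=cv2.INTER_CUBIC))
c=s["image"][140:280,245:445,::-1];cv2.imwrite("pics/w1b.png",cv2.resize(c,None,fx=4,fy=4,interpolation=cv2.INTER_CUBIC))
E
```

```text
(no output)
```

View pics/w1a.png

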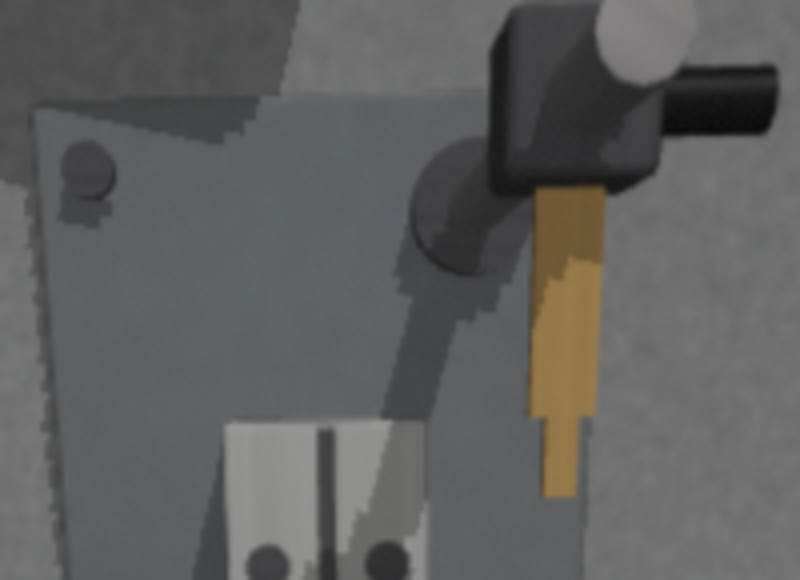

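View pics/w1b.png

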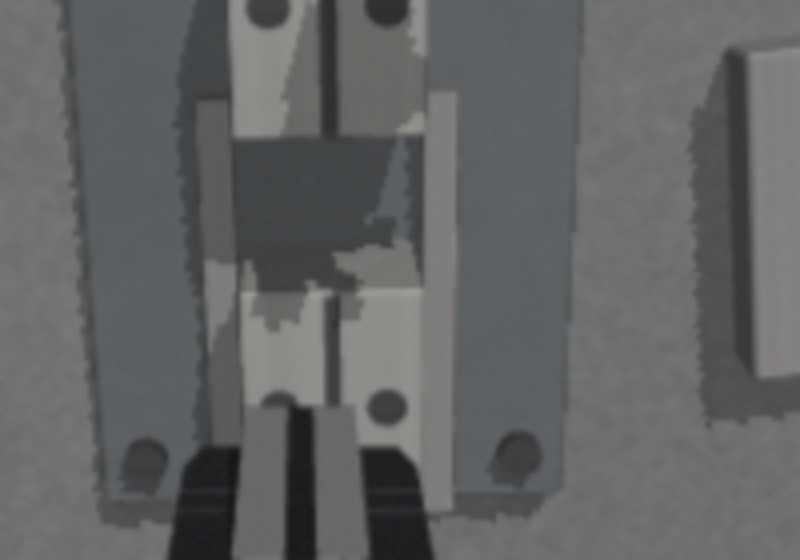

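```bash
cat > fit.py <<'E'
from h import *
from scipy.optimize import least_squares
o,s=pickle.load(open("pics/w1.pkl","rb"))
a=lambda x,y:(245+(x+.5)/4-.5,(y+.5)/4-.5)
b=lambda x,y:(245+(x+.5)/4-.5,140+(y+.5)/4-.5)
uv=np.array([a(224,423),a(427,421),b(233,137),b(424,135),b(558,490),b(107,493),a(35,106)])
L=lambda p:np.array([(-.022,.06,.052),(.022,.06,.052),(-.022,0,.052),(.022,0,.052),(.065,p[3],.012),(-.065,p[3],.012),(-.065,p[3]+.245,.012)])
def W(p,Q):
    c,n=np.cos(p[2]),np.sin(p[2]);return Q@np.array([[c,n,0],[-n,c,0],[0,0,1]])+[p[0],p[1],0]
f=lambda p:(proj(s,W(p,L(p)),o)-uv).ravel()
r=least_squares(f,[.61,.18,.19,-.12]);p=r.x
print("fixture",p.round(4),"yaw deg",np.degrees(p[2]).round(2));print(r.fun.reshape(-1,2).round(2))
def toF(P):
    return W([0,0,-p[2]],np.atleast_2d(P)-[p[0],p[1],0])
bf=back(s,[b(240,291),b(421,289)],.052,o);print("block front edge in fixture",toF(bf).round(4))
tip=np.array(a(560,497))
for z in np.arange(.105,.155,.005): print(round(z,3),(toF(back(s,tip,z,o))[0,:2]*1000).round(1))
w=lambda z:np.linalg.norm(np.diff(back(s,[a(543,497),a(577,497)],z,o),axis=0))*1000
print(w(.11),w(.145))
pickle.dump(p,open("pics/fix.pkl","wb"))
E
python3 fit.py
```

```text
fixture [ 0.6144  0.1997  0.2127 -0.1148] yaw deg 12.18
[[-0.38 -0.04]
 [ 0.94 -0.59]
 [-0.1   0.58]
 [ 0.88  0.17]
 [ 0.79  1.26]
 [-1.    2.44]
 [-1.21 -2.16]]
block front edge in fixture [[-0.0216 -0.0365  0.052 ]
 [ 0.0209 -0.0369  0.052 ]]
0.105 [39.4 47.8]
0.11 [38.4 48.2]
0.115 [37.4 48.6]
0.12 [36.4 49.1]
0.125 [35.4 49.5]
0.13 [34.4 49.9]
0.135 [33.4 50.3]
0.14 [32.4 50.8]
0.145 [31.4 51.2]
0.15 [30.4 51.6]
5.780176549427585 4.856312868335555
```

```bash
cat >> fit.py <<'E'
print("--- with free camera height / focal scale / xy offset")
import copy
def f2(q,mode):
    s2=copy.deepcopy(s);o2=copy.deepcopy(o)
    if mode=="f": s2["intrinsics"][0,0]*=q[4];s2["intrinsics"][1,1]*=q[4]
    else: o2["tcp_pos"]=o["tcp_pos"]+[0,0,(q[4]-1)*.3]
    return s2,o2
for mode in "fz":
    g=lambda q:(proj(f2(q,mode)[0],W(q,L(q)),f2(q,mode)[1])-uv).ravel()
    r=least_squares(g,list(p)+[1.]);q=r.x;s2,o2=f2(q,mode)
    print(mode,q.round(4),np.abs(r.fun).max().round(2))
    F=lambda P:W([0,0,-q[2]],np.atleast_2d(P)-[q[0],q[1],0])
    print("block",F(back(s2,[b(240,291),b(421,289)],.052,o2)).round(4).tolist())
    for z in np.arange(.11,.15,.01): print(round(z,3),(F(back(s2,tip,z,o2))[0,:2]*1000).round(1))
E
python3 fit.py|sed -n '/---/,$p'
python3 - <<'E'
from h import *
for n,bx,f in [("top0",(195,170,240,210),14),("scene1",(350,140,385,190),12)]:
    s=pickle.load(open(f"pics/{n}.pkl","rb"));c=s["image"][bx[1]:bx[3],bx[0]:bx[2],::-1]
    cv2.imwrite(f"pics/{n}p.png",cv2.resize(c,None,fx=f,fy=f,interpolation=cv2.INTER_CUBIC))
E
```

```text
--- with free camera height / focal scale / xy offset
f [ 0.6142  0.2006  0.2123 -0.115   0.9821] 0.6
block [[-0.0218, -0.0378, 0.052], [0.0215, -0.0381, 0.052]]
0.11 [39.2 48.1]
0.12 [37.2 49. ]
0.13 [35.1 49.8]
0.14 [33.1 50.6]
z [ 0.6145  0.1991  0.2124 -0.1149  1.0175] 0.63
block [[-0.0218, -0.0379, 0.052], [0.0215, -0.0382, 0.052]]
0.11 [39.5 48.4]
0.12 [37.5 49.2]
0.13 [35.5 50.1]
0.14 [33.6 50.9]
```

View pics/top0p.png

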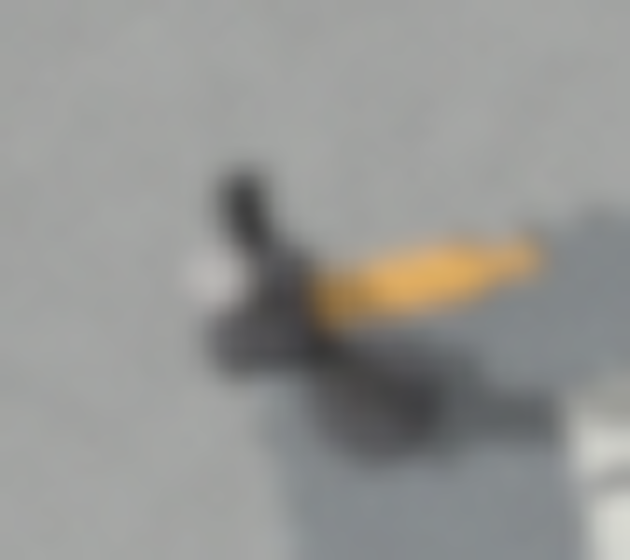

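View pics/scene1p.png

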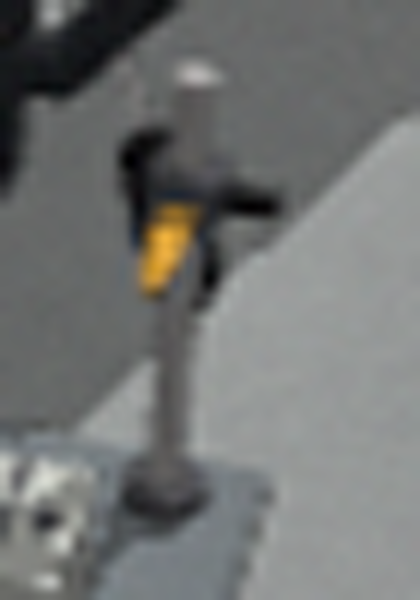

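```bash
python3 - <<'E'
from h import *
p=[.6144,.1998,.2124]
def W(Q):
    c,n=np.cos(p[2]),np.sin(p[2]);return np.array(Q)@np.array([[c,n,0],[-n,c,0],[0,0,1]])+[p[0],p[1],0]
for n in ["scene1","top0"]:
    s=pickle.load(open(f"pics/{n}.pkl","rb"))
    print(n,"posttop",proj(s,W([(.035,.105,.167)])).round(1),"postbase",proj(s,W([(.035,.105,.012)])).round(1),"fixedtop4",proj(s,W([(-.022,0,.052),(.022,0,.052),(-.022,.06,.052),(.022,.06,.052)])).round(1).tolist())
    for z in (.11,.12,.13,.14): print(z,proj(s,W([(.035,.05,z)])).round(2))
print(W([(0,0,.052)]),W([(.035,.05,.13)]))
E
```

```text
scene1 posttop [[366.2 145.4]] postbase [[363.4 180.6]] fixedtop4 [[342.1, 185.7], [354.2, 187.9], [346.2, 176.2], [357.9, 178.2]]
0.11 [[361.83 167.2 ]]
0.12 [[362.01 164.86]]
0.13 [[362.19 162.49]]
0.14 [[362.37 160.11]]
top0 posttop [[209.  188.4]] postbase [[220.3 197.2]] fixedtop4 [[256.4, 206.7], [253.6, 192.2], [236.2, 210.8], [233.5, 196.3]]
0.11 [[232.69 187.96]]
0.12 [[232.08 187.35]]
0.13 [[231.46 186.74]]
0.14 [[230.83 186.11]]
[[0.6144 0.1998 0.052 ]] [[0.63807314 0.25605462 0.13      ]]
```

```bash
python3 - <<'E'
from h import *
rel((.640,.0815,.27),102.2)
E
```

```text
t 1.85 tcp [0.6089 0.1892 0.3598] ang 101.34
shares [-0.559   0.0467  0.4487] [-0.0001 -0.0001 -0.0048] rows 3.4
```

drive_tool(plan=[-0.56, 0.047, 0.45, 0, 0, -0.005, -0.56, 0.047, 0.45, 0, 0, -0.005, -0.56, 0.047, 0.45, 0, 0, -0.005, -0.56, 0.047, 0.45, 0, 0, -0.005, -0.56, 0.047, 0.45, 0, 0, -0.005, -0.56, 0.047, 0.45, 0, 0, -0.005])

```text
time_s: 2.35
tcp_pos: [0.64, 0.0812, 0.2695]
tool_rot: [-1.972, -2.444, 0.001]
wrist_force: [-0.0, 1.5, 0.1]
grip_width: -0.0
```

```bash
python3 - <<'E'
from h import *
from cell import readout,imaging
rel((.640,.0815,.201),102.2)
o=readout.get_obs();s=imaging.snapshot("wrist")
pickle.dump((o,s),open("pics/w2.pkl","wb"))
cv2.imwrite("pics/w2.png",s["image"][:,:,::-1])
E
```

```text
t 2.35 tcp [0.64   0.0812 0.2695] ang 102.21
shares [0.0014 0.0007 0.3427] [-0.0003 -0.0001  0.0001] rows 1.6
```

View pics/w2.png

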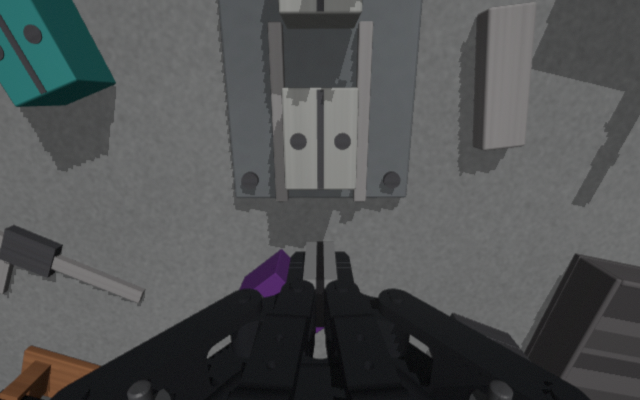

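```bash
python3 - <<'E'
from h import *
o,s=pickle.load(open("pics/w2.pkl","rb"))
p=[.6144,.1998,.2124];c,n=np.cos(p[2]),np.sin(p[2])
for uv in [(284,189),(357,189),(284,88),(357,88),(282,13),(360,13)]:
    P=back(s,uv,.052,o)[0]-[p[0],p[1],0];print(uv,(c*P[0]+n*P[1]).round(4),(-n*P[0]+c*P[1]).round(4))
P=o["tcp_pos"];P=P-[p[0],p[1],0];print("tcp F",c*P[0]+n*P[1],-n*P[0]+c*P[1])
E
```

```text
(284, 189) -0.0223 -0.0968
(357, 189) 0.0229 -0.0967
(284, 88) -0.0203 -0.0376
(357, 88) 0.0208 -0.0376
(282, 13) -0.0201 -0.0003
(360, 13) 0.021 -0.0003
tcp F 1.4555213225492247e-05 -0.12134690387517628
```

The picture shows the block at (284..357, 88..189), centred on the fingers, with a gap of about 37.5 mm. I'll descend behind it.

drive_tool(plan=[0, 0, 0.17, 0, 0, 0, 0, 0, 0.34, 0, 0, 0, 0, 0, 0.34, 0, 0, 0, 0, 0, 0.34, 0, 0, 0])

```text
time_s: 2.73
tcp_pos: [0.6399, 0.0823, 0.2021]
tool_rot: [-1.97, -2.446, 0.001]
wrist_force: [0.2, -0.4, 0.3]
grip_width: -0.004
```

drive_tool(plan=[0.025, 0, 0, 0, 0, 0, 0.05, 0, 0, 0, 0, 0, 0.075, 0, 0, 0, 0, 0, 0.1, 0, 0, 0, 0, 0, 0.125, 0, 0, 0, 0, 0, 0.15, 0, 0, 0, 0, 0, 0.175, 0, 0, 0, 0, 0, 0.19, 0, 0, 0, 0, 0, 0.2, 0, 0, 0, 0, 0, 0.2, 0, 0, 0, 0, 0])

```text
time_s: 3.57
tcp_pos: [0.6317, 0.1205, 0.2019]
tool_rot: [-1.972, -2.445, -0.0]
wrist_force: [0.0, 0.1, 0.2]
grip_width: 0.001
```

```bash
python3 - <<'E'
from h import *
from cell import readout,imaging
o=readout.get_obs();s=imaging.snapshot("wrist");print(o["tcp_pos"],o["wrist_force"])
pickle.dump((o,s),open("pics/w3.pkl","wb"))
cv2.imwrite("pics/w3.png",s["image"][:,:,::-1])
E
```

```text
[0.63171488 0.12046582 0.20185239] [0.04592423 0.11875971 0.15978796]
```

View pics/w3.png

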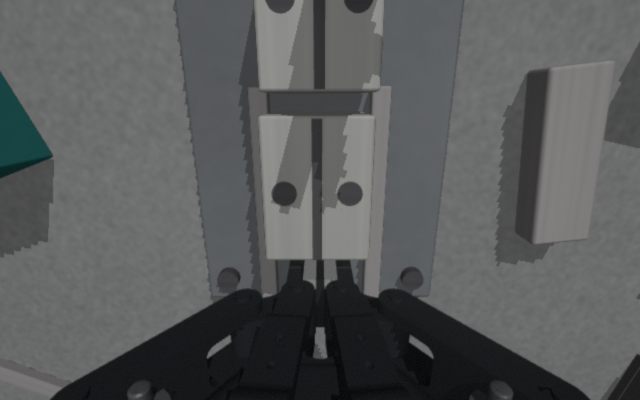

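The block moved; the remaining gap spans rows 91 to 115, about 10 mm.

drive_tool(plan=[0.02, 0, 0, 0, 0, 0, 0.035, 0, 0, 0, 0, 0, 0.045, 0, 0, 0, 0, 0, 0.05, 0, 0, 0, 0, 0, 0.05, 0, 0, 0, 0, 0])

```text
time_s: 4.03
tcp_pos: [0.6299, 0.1289, 0.2019]
tool_rot: [1.973, 2.443, -0.001]
wrist_force: [2.5, -6.1, -1.1]
grip_width: -0.001
```

drive_tool(plan=[0.0035, 0, 0, 0, 0, 0, 0.007, 0, 0, 0, 0, 0, 0.007, 0, 0, 0, 0, 0])

```text
time_s: 4.28
tcp_pos: [0.6299, 0.1291, 0.2019]
tool_rot: [1.973, 2.442, -0.002]
wrist_force: [4.4, -12.5, -1.9]
grip_width: -0.003
```

```bash
python3 - <<'E'
from h import *
from cell import readout,imaging
o=readout.get_obs();s=imaging.snapshot("wrist");print(o["tcp_pos"],o["wrist_force"])
pickle.dump((o,s),open("pics/w4.pkl","wb"))
cv2.imwrite("pics/w4.png",cv2.resize(s["image"][0:290,180:460,::-1],None,fx=2,fy=2,interpolation=cv2.INTER_CUBIC))
E
```

```text
[0.62985478 0.12914929 0.20191627] [  4.36937584 -12.46380917  -1.89295814]
```

View pics/w4.png

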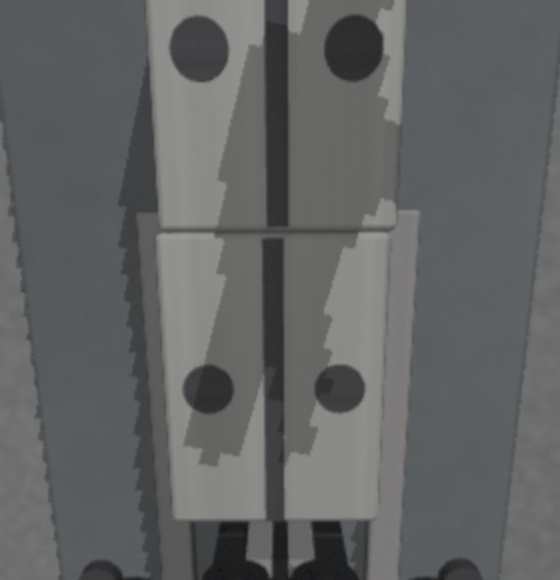

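The picture shows only a thin chamfer line between the halves. I'll push a little more to confirm, then back off.

drive_tool(plan=[0.005, 0, 0, 0, 0, 0, 0.01, 0, 0, 0, 0, 0, 0.01, 0, 0, 0, 0, 0])

```text
time_s: 4.58
tcp_pos: [0.6297, 0.1295, 0.202]
tool_rot: [1.974, 2.439, -0.004]
wrist_force: [5.6, -20.0, -1.5]
grip_width: 0.002
```

drive_tool(plan=[-0.02, 0, 0, 0, 0, 0, -0.1, 0, 0, 0, 0, 0, -0.12, 0, 0, 0, 0, 0, -0.12, 0, 0, 0, 0, 0])

```text
time_s: 4.92
tcp_pos: [0.6343, 0.1084, 0.202]
tool_rot: [1.975, 2.443, -0.0]
wrist_force: [0.1, -1.3, -0.1]
grip_width: 0.002
```

```bash
python3 - <<'E'
from h import *
from cell import readout,imaging
o=readout.get_obs();s=imaging.snapshot("wrist");print(o["tcp_pos"],o["wrist_force"])
pickle.dump((o,s),open("pics/w5.pkl","wb"))
cv2.imwrite("pics/w5.png",cv2.resize(s["image"][0:290,180:460,::-1],None,fx=2,fy=2,interpolation=cv2.INTER_CUBIC))
rel((.53,-.14,.30),172)
E
```

```text
[0.63429351 0.10840919 0.20199413] [ 0.07664526 -1.30100513 -0.08471759]
t 4.9667 tcp [0.6341 0.1095 0.202 ] ang 102.15
shares [-1.1098 -0.7714 -0.4904] [ 0.000e+00 -1.000e-04 -3.881e-01] rows 9.8
```

View pics/w5.png

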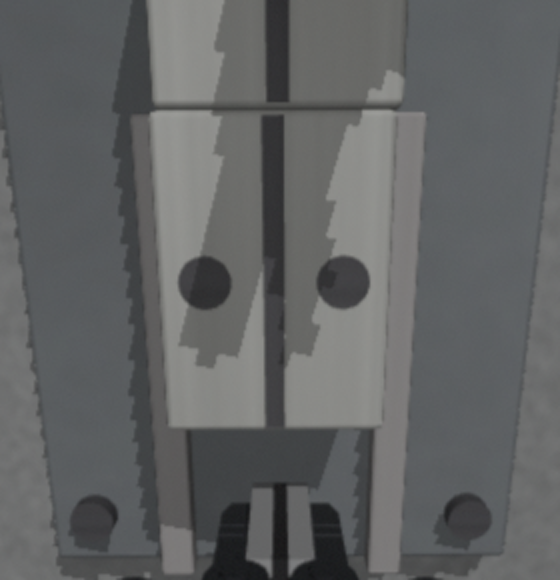

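The halves are butted; only the chamfer line shows, at row 106 of the crop. Next the loupe.

```bash
python3 - <<'E'
from h import *
s=pickle.load(open("pics/top0.pkl","rb"))
f=lambda x,y:(190+(x+.5)/3-.5,100+(y+.5)/3-.5)
A=back(s,f(568,367),.042)[0];B=back(s,f(548,514),.044)[0];print(A,B,np.degrees(np.arctan2(*(A-B)[[1,0]])),np.linalg.norm(A-B))
E
```

```text
[ 0.55100692 -0.16577198  0.042     ] [ 0.40772069 -0.14441862  0.044     ] -8.476177260036051 0.14488239584979926
```

drive_tool(plan=[0, 0, -0.2, 0, 0, 0, 0, 0, -0.4, 0, 0, -0.04, -0.1, -0.1, -0.55, 0, 0, -0.08, -0.3, -0.25, -0.55, 0, 0, -0.12, -0.5, -0.4, -0.55, 0, 0, -0.16, -0.65, -0.5, -0.55, 0, 0, -0.2, -0.8, -0.6, -0.55, 0, 0, -0.24, -0.8, -0.6, -0.55, 0, 0, -0.27], jaw=-1)

```text
time_s: 5.63
tcp_pos: [0.548, -0.0781, 0.3123]
tool_rot: [-0.791, -3.04, 0.004]
wrist_force: [-0.0, -1.5, 0.6]
grip_width: 1.001
```

```bash
python3 - <<'E'
from h import *
rel((.55,-.165,.31),171.5)
E
```

```text
t 5.6333 tcp [ 0.548  -0.0781  0.3123] ang 150.82
shares [-0.2204 -0.3745  0.0128] [-0.0009 -0.     -0.1149] rows 2.9
```

drive_tool(plan=[-0.11, -0.19, 0.01, 0, 0, -0.05, -0.22, -0.37, 0.012, 0, 0, -0.1, -0.22, -0.37, 0.012, 0, 0, -0.115, -0.22, -0.37, 0.012, 0, 0, -0.115, -0.22, -0.37, 0.012, 0, 0, -0.115, -0.22, -0.37, 0.012, 0, 0, -0.115])

```text
time_s: 6.13
tcp_pos: [0.5531, -0.1569, 0.3096]
tool_rot: [0.235, 3.133, 0.001]
wrist_force: [0.1, 0.0, -0.4]
grip_width: 1.0
```

```bash
python3 - <<'E'
from h import *
from cell import readout,imaging,models
o=readout.get_obs();s=imaging.snapshot("wrist");print(o["tcp_pos"],o["tool_rot"])
pickle.dump((o,s),open("pics/w6.pkl","wb"))
cv2.imwrite("pics/w6.png",s["image"][:,:,::-1])
for r in models.outline_of(s,"loupe")[:2]: print(r["p"],r["box"])
E
```

```text
[ 0.55313502 -0.15690067  0.30957703] [2.35230401e-01 3.13276979e+00 1.16289528e-03]
0.77 [266.4, 0.0, 351.4, 241.1]
```

View pics/w6.png

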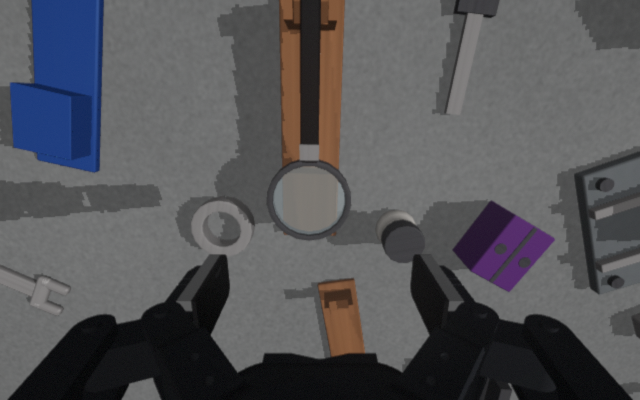

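The loupe's rim spans (267..351, 160..239), with the handle straight up along column 310. This is the large orange rest.

```bash
python3 - <<'E'
from h import *
o,s=pickle.load(open("pics/w6.pkl","rb"))
im=s["image"].astype(int)
L=back(s,(309,199),.042,o)[0]
g=cv2.cvtColor(s["image"],cv2.COLOR_RGB2GRAY)
pts=[]
for v in range(5,140,15):
    d=[u for u in range(285,340) if im[v,u].max()<45]
    if d: pts.append(((min(d)+max(d))/2,v)); print(v,min(d),max(d))
H=back(s,pts,.044,o)
a=np.polyfit(H[:,0],H[:,1],1);yaw=np.degrees(np.arctan(a[0]));print("lens",L,"line",a,"yaw",yaw,"line y at lens",np.polyval(a,L[0]))
x=L[0]-.062*np.cos(np.radians(yaw));print("grip",x,np.polyval(a,x))
y=np.radians(yaw);print("rim edges", back(s,[(267.5,199),(350.5,199),(309,160),(309,239)],.042,o).round(4))
E
```

```text
5 300 320
20 300 319
35 301 319
50 301 318
65 301 318
80 301 318
95 301 318
110 301 317
125 301 317
lens [ 0.55134271 -0.16362922  0.042     ] line [-0.16917082 -0.07068044] yaw -9.601864677583135 line y at lens -0.16395153201765933
grip 0.4902112936725611 -0.15360988020826244
rim edges [[ 0.5464 -0.1961  0.042 ]
 [ 0.5563 -0.1311  0.042 ]
 [ 0.5205 -0.1586  0.042 ]
 [ 0.5856 -0.1692  0.042 ]]
```

```bash
python3 - <<'E'
from h import *
rel((.4905,-.1537,.25),170.4)
E
```

```text
t 6.2333 tcp [ 0.5532 -0.1568  0.3096] ang 171.5
shares [ 0.3122 -0.0312  0.2981] [ 0.0001 -0.      0.0061] rows 2.1
```

drive_tool(plan=[0.12, -0.015, 0.12, 0, 0, 0.006, 0.25, -0.031, 0.24, 0, 0, 0.006, 0.312, -0.031, 0.298, 0, 0, 0.006, 0.312, -0.031, 0.298, 0, 0, 0.006, 0.312, -0.031, 0.298, 0, 0, 0.006], jaw=-0.2)

```text
time_s: 6.65
tcp_pos: [0.4903, -0.1543, 0.2498]
tool_rot: [-0.262, -3.13, -0.0]
wrist_force: [1.1, -0.6, 1.4]
grip_width: 0.599
```

```bash
python3 - <<'E'
from h import *
from cell import readout,imaging,models
o=readout.get_obs();s=imaging.snapshot("wrist");print(o["tcp_pos"],o["tool_rot"])
pickle.dump((o,s),open("pics/w7.pkl","wb"))
cv2.imwrite("pics/w7.png",s["image"][:,:,::-1])
rel((.4905,-.1537,.192),170.4)
E
```

```text
[ 0.49033271 -0.15432804  0.2498412 ] [-2.62065618e-01 -3.12989372e+00 -2.47404907e-04]
t 6.7 tcp [ 0.4911 -0.1545  0.2504] ang 170.44
shares [0.0037 0.0036 0.292 ] [0.     0.0003 0.0002] rows 1.4
```

View pics/w7.png

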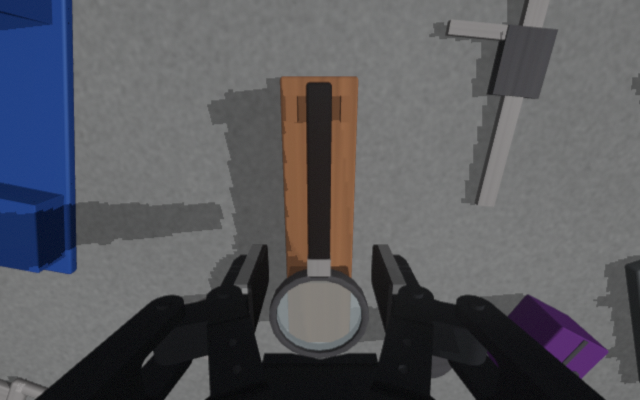

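The handle is centred between the fingers at column 319, with its end at row 83. I'll check the position along the handle.

```bash
python3 - <<'E'
from h import *
o,s=pickle.load(open("pics/w7.pkl","rb"))
for uv,z in [((319,83),.044),((319,312),.042),((319,272),.042),((319,356),.042)]:
    P=back(s,uv,z,o)[0];M=R.from_rotvec(o["tool_rot"]).as_matrix();print(uv,P.round(4),(M.T@(P-o["tcp_pos"])).round(4))
E
```

```text
(319, 83) [ 0.4067 -0.1392  0.044 ] [0.0849 0.001  0.2059]
(319, 312) [ 0.5488 -0.1633  0.042 ] [-0.0593  0.0009  0.2078]
(319, 272) [ 0.5188 -0.1582  0.042 ] [-0.0289  0.0009  0.2078]
(319, 356) [ 0.5851 -0.1694  0.042 ] [-0.0961  0.0008  0.2078]
```

drive_tool(plan=[0, 0.002, 0.15, 0, 0, 0, 0, 0.002, 0.29, 0, 0, 0, 0, 0.002, 0.29, 0, 0, 0, 0, 0.002, 0.29, 0, 0, 0])

```text
time_s: 7.03
tcp_pos: [0.4909, -0.1544, 0.192]
tool_rot: [-0.262, -3.129, -0.0]
wrist_force: [0.3, 0.8, 1.1]
grip_width: 0.601
```

drive_tool(plan=[0, 0, 0, 0, 0, 0, 0, 0, 0, 0, 0, 0, 0, 0, 0, 0, 0, 0, 0, 0, 0, 0, 0, 0, 0, 0, 0, 0, 0, 0, 0, 0, 0, 0, 0, 0, 0, 0, 0, 0, 0, 0, 0, 0, 0, 0, 0, 0], jaw=1, force=60)

```text
time_s: 7.7
tcp_pos: [0.4909, -0.1549, 0.1935]
tool_rot: [0.263, 3.128, -0.001]
wrist_force: [-2.0, 1.4, 13.9]
grip_width: 0.152
```

drive_tool(plan=[0, 0, -0.05, 0, 0, 0, 0, 0, -0.12, 0, 0, 0, 0, 0, -0.2, 0, 0, 0, 0, 0, -0.3, 0, 0, 0, 0, 0, -0.4, 0, 0, 0, 0, 0, -0.5, 0, 0, 0, 0, 0, -0.5, 0, 0, 0, 0, 0, -0.5, 0, 0, 0])

```text
time_s: 8.37
tcp_pos: [0.4904, -0.155, 0.2936]
tool_rot: [0.263, 3.128, -0.001]
wrist_force: [-0.6, -0.0, -1.0]
grip_width: 0.15
```

```bash
python3 - <<'E'
from h import *
from cell import readout,imaging,models
o=readout.get_obs();s=imaging.snapshot("wrist");print(o["tcp_pos"],o["tool_rot"],o["grip_width"])
pickle.dump((o,s),open("pics/w8.pkl","wb"))
cv2.imwrite("pics/w8.png",s["image"][:,:,::-1])
s=imaging.snapshot("scene");cv2.imwrite("pics/s8c.png",cv2.resize(s["image"][130:280,220:420,::-1],None,fx=4,fy=4,interpolation=cv2.INTER_CUBIC))
E
```

```text
[ 0.49044917 -0.15496463  0.29361918] [ 2.62869354e-01  3.12784172e+00 -7.46214496e-04] 0.15006053257664173
```

View pics/w8.png

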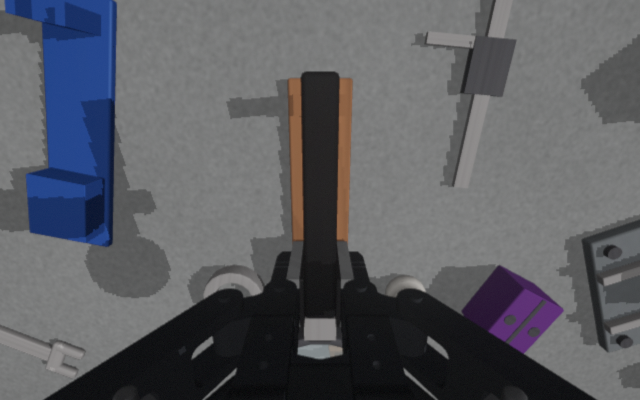

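View pics/s8c.png

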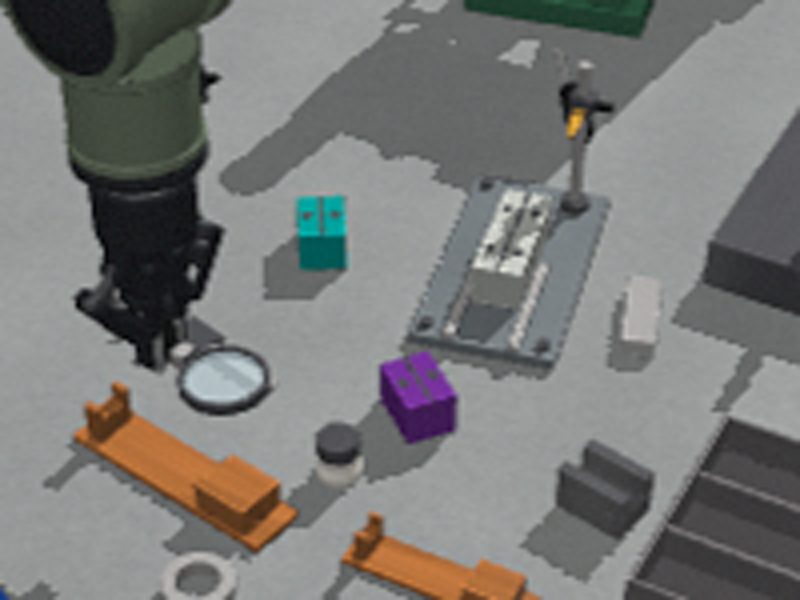

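The loupe is held. The scene view shows it clear of the rest and about level, and the halves look closed. I'll check tilt by projecting a level handle into the wrist picture.

```bash
python3 - <<'E'
from h import *
o,s=pickle.load(open("pics/w8.pkl","rb"))
M=R.from_rotvec(o["tool_rot"]).as_matrix();print("tool z",M[:,2].round(4))
for tilt in (-4,-2,0,2,4):
    t=np.radians(tilt)
    # loupe x = -tool x ; end of handle 88 along tool x; tool z offset .1565 ; tilt>0: end lower
    out=[]
    for d,h,l in [(.088,-.007,-.007),(.088,-.007,.007),(.03,-.007,-.007),(.03,-.007,.007)]:
        P=np.array([d*np.cos(t)-h*np.sin(t),l,.1565+d*np.sin(t)+h*np.cos(t)])
        out.append(proj(s,o["tcp_pos"]+M@P,o)[0].round(1).tolist())
    print(tilt,out)
cv2.imwrite("pics/w8c.png",cv2.resize(s["image"][60:260,240:400,::-1],None,fx=3,fy=3,interpolation=cv2.INTER_CUBIC))
E
```

```text
tool z [ 2.7e-03 -7.0e-04 -1.0e+00]
-4 [[294.8, 67.4], [336.8, 67.4], [299.0, 223.8], [333.9, 223.7]]
-2 [[295.5, 66.9], [336.4, 66.9], [299.2, 222.1], [333.8, 222.1]]
0 [[296.1, 66.8], [336.0, 66.8], [299.3, 220.5], [333.7, 220.5]]
2 [[296.7, 67.0], [335.5, 67.0], [299.5, 219.0], [333.6, 219.0]]
4 [[297.2, 67.5], [335.1, 67.5], [299.6, 217.7], [333.5, 217.7]]
```

View pics/w8c.png

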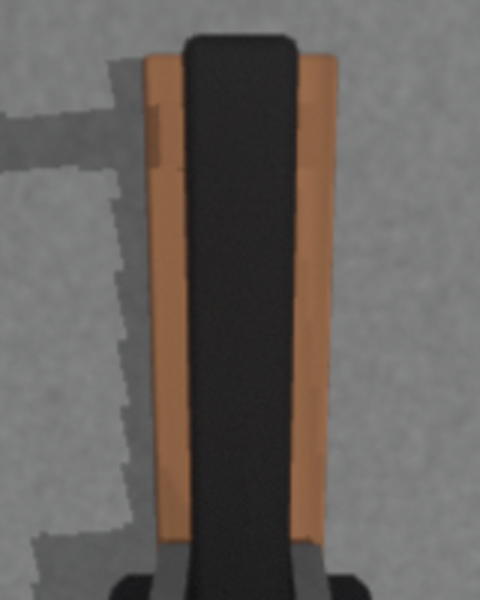

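```bash
cat > tilt.py <<'E'
from h import *
import sys
from scipy.optimize import least_squares
def edges(s,rows,lo,hi,thr=None):
    g=s["image"].astype(float)[:,:,0] # red: black handle vs wood
    out=[]
    for v in rows:
        r=g[v,lo:hi];m=(hi-lo)//2
        d=np.diff(r);l=m-14;rr=m+14
        i=np.argmin(d[:m]);j=m+np.argmax(d[m:])
        def sub(k,sg):
            w=np.clip(sg*d[k-2:k+3],0,None);return lo+.5+(w*np.arange(k-2,k+3)).sum()/w.sum()
        out.append((v,sub(i,-1),sub(j,1)))
    return np.array(out)
if __name__=="__main__":
    o,s=pickle.load(open("pics/w8.pkl","rb"))
    e=edges(s,range(85,225,5),290,352)
    print(e[::4].round(2))
    for fs in (1,.982):
      s["intrinsics"][0,0]=s["intrinsics"][1,1]=314.6637*fs
      T=s["hand_eye"]
      def res(q):
        t,z,w,y0,ya=q;out=[]
        ds=np.linspace(.02,.09,30)
        pr=[]
        for l in (-w,w):
            P=np.c_[ds*np.cos(t)+.007*np.sin(t),y0+ya*ds+l,z+ds*np.sin(t)-.007*np.cos(t)]
            C=(P-T[:3,3])@T[:3,:3];uv=C@s["intrinsics"].T;uv=uv[:,:2]/uv[:,2:]
            k=np.argsort(uv[:,1]);pr.append(np.interp(e[:,0],uv[k,1],uv[k,0]))
        return np.r_[pr[0]-e[:,1],pr[1]-e[:,2],(w-.007)*1e6]
      r=least_squares(res,[0,.1565,.007,0,0],x_scale=[.01,.001,.0001,.001,.01])
      print(fs,"tilt deg",np.degrees(r.x[0]),"z",r.x[1],r.x[3:],np.abs(r.fun).max())
E
python3 tilt.py
```

```text
[[ 85.   300.62 339.03]
 [105.   300.97 338.44]
 [125.   301.31 338.31]
 [145.   301.68 337.76]
 [165.   302.   337.37]
 [185.   302.3  337.23]
 [205.   302.6  336.68]]
1 tilt deg -0.9132165859074511 z 0.16033079176179063 [0.00126738 0.00059088] 0.19966633691370816
0.982 tilt deg -0.6017937437487053 z 0.15792374109083368 [0.00126594 0.00059424] 0.19966633945904277
```

The loupe is level within about 1°. I'll carry it over to the seam, staying a little high at first.

drive_tool(plan=[0, 0.06, -0.03, 0, 0, 0, 0, 0.16, -0.06, 0, 0, 0, 0, 0.28, -0.08, 0, 0, 0, 0, 0.4, -0.08, 0, 0, 0, 0, 0.52, -0.08, 0, 0, 0, 0, 0.64, -0.08, 0, 0, 0, 0, 0.76, -0.08, 0, 0, 0, 0, 0.86, -0.08, 0, 0, 0, 0, 0.93, -0.08, 0, 0, 0, 0, 0.97, -0.08, 0, 0, 0])

```text
time_s: 9.3
tcp_pos: [0.5225, 0.0391, 0.3076]
tool_rot: [-0.259, -3.13, -0.001]
wrist_force: [-0.8, 0.2, -1.8]
grip_width: 0.151
```

```bash
python3 - <<'E'
from h import *
rel((.5533,.2101,.31),170.4)
E
```

```text
t 9.3 tcp [0.5225 0.0391 0.3076] ang 170.55
shares [-0.0115  0.8685 -0.0119] [ 0.0001 -0.0004  0.0009] rows 4.2
```

drive_tool(plan=[0, 0.1, -0.01, 0, 0, 0, -0.01, 0.22, -0.01, 0, 0, 0, -0.01, 0.34, -0.01, 0, 0, 0, -0.01, 0.46, -0.01, 0, 0, 0, -0.01, 0.58, -0.01, 0, 0, 0, -0.01, 0.7, -0.01, 0, 0, 0, -0.01, 0.79, -0.01, 0, 0, 0, -0.01, 0.84, -0.01, 0, 0, 0, -0.01, 0.865, -0.01, 0, 0, 0, -0.01, 0.865, -0.01, 0, 0, 0])

```text
time_s: 10.13
tcp_pos: [0.5533, 0.2071, 0.3096]
tool_rot: [-0.262, -3.13, 0.001]
wrist_force: [-0.0, -0.5, -0.8]
grip_width: 0.148
```

```bash
python3 - <<'E'
from h import *
from cell import readout,imaging,models
rel((.5533,.2101,.2845),170.4)
o=readout.get_obs();s=imaging.snapshot("wrist");pickle.dump((o,s),open("pics/w9.pkl","wb"))
cv2.imwrite("pics/w9.png",s["image"][:,:,::-1])
s=imaging.snapshot("scene");pickle.dump(s,open("pics/scene9.pkl","wb"));cv2.imwrite("pics/s9c.png",cv2.resize(s["image"][125:215,310:410,::-1],None,fx=6,fy=6,interpolation=cv2.INTER_CUBIC))
s=imaging.snapshot("top");pickle.dump(s,open("pics/top9.pkl","wb"));cv2.imwrite("pics/t9c.png",cv2.resize(s["image"][150:250,190:310,::-1],None,fx=6,fy=6,interpolation=cv2.INTER_CUBIC))
E
```

```text
t 10.1333 tcp [0.5533 0.2071 0.3096] ang 170.45
shares [0.0025 0.0149 0.1256] [-0.0001 -0.0002  0.0003] rows 0.6
```

View pics/w9.png

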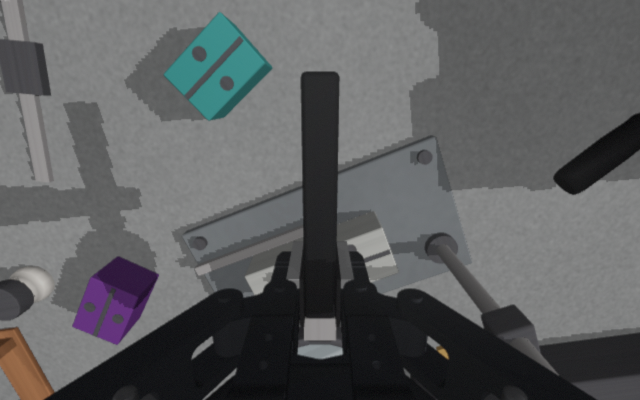

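View pics/s9c.png

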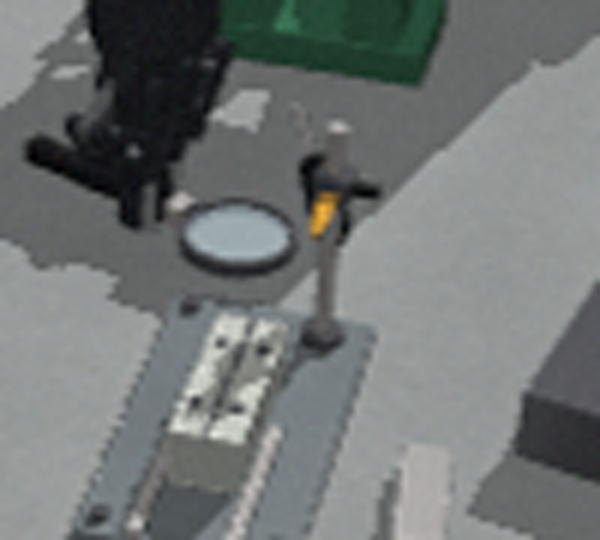

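View pics/t9c.png

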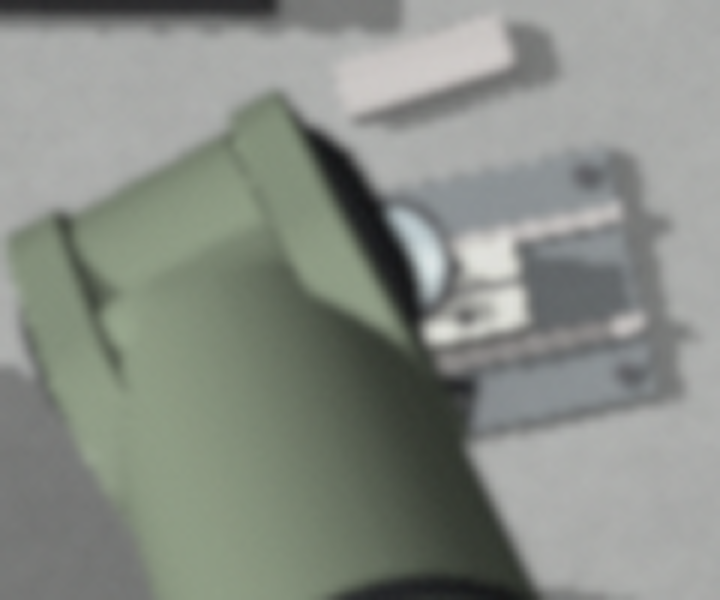

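```bash
python3 - <<'E'
from h import *
from cell import models
o,sw=pickle.load(open("pics/w9.pkl","rb"));s=pickle.load(open("pics/scene9.pkl","rb"))
M=R.from_rotvec(o["tool_rot"]).as_matrix()
L=o["tcp_pos"]+M@np.array([-.0625,0,.1565]);print("lens",L,"pred px",proj(s,L))
ring=[L+.034*np.array([np.cos(a),np.sin(a),0])+[0,0,dz] for a in np.linspace(0,6.28,100) for dz in(-.005,.005)]
q=proj(s,ring);print("pred rim box",q.min(0),q.max(0))
c=s["image"][148:186,335:375,::-1];cv2.imwrite("pics/s9z.png",cv2.resize(c,None,fx=16,fy=16,interpolation=cv2.INTER_NEAREST))
E
```

```text
lens [0.61485842 0.19665977 0.15309163] pred px [[349.09839302 163.62539967]]
pred rim box [339.04612503 156.82147923] [359.20515036 170.63686893]
```

View pics/s9z.png

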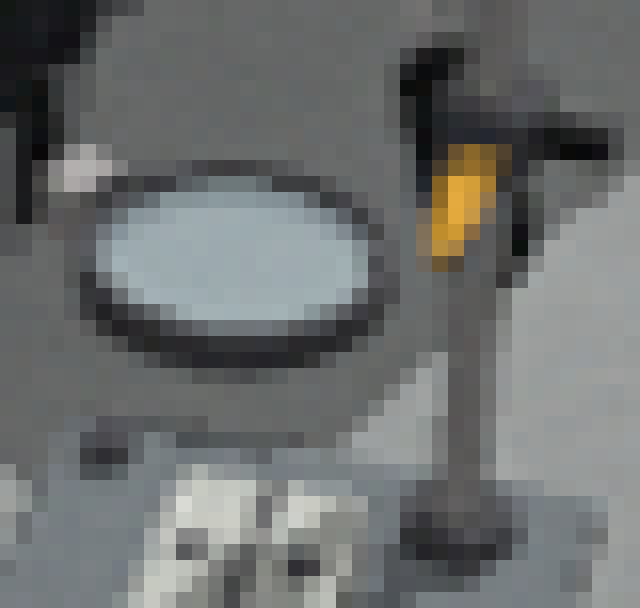

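The scene view puts the pointer tip at about z = 0.1265 and the wrist view at about 0.128. The projected rim agrees with the picture within 0.4 px. I'll lower the lens to about 0.1275.

drive_tool(plan=[0, 0.003, 0.02, 0, 0, 0, 0, 0.006, 0.05, 0, 0, 0, 0.001, 0.009, 0.08, 0, 0, 0, 0.002, 0.012, 0.105, 0, 0, 0, 0.002, 0.012, 0.12, 0, 0, 0, 0.002, 0.012, 0.127, 0, 0, 0, 0.002, 0.012, 0.127, 0, 0, 0, 0.002, 0.012, 0.127, 0, 0, 0, 0.002, 0.012, 0.127, 0, 0, 0])

```text
time_s: 11.03
tcp_pos: [0.5535, 0.2092, 0.2848]
tool_rot: [0.263, 3.13, 0.0]
wrist_force: [0.2, 0.4, -2.1]
grip_width: 0.148
```

```bash
python3 - <<'E'
from h import *
from cell import readout,imaging,models
o=readout.get_obs();s=imaging.snapshot("wrist");pickle.dump((o,s),open("pics/w10.pkl","wb"))
M=R.from_rotvec(o["tool_rot"]).as_matrix();L=o["tcp_pos"]+M@np.array([-.0625,0,.1565]);print("lens",L,o["grip_width"],o["wrist_force"],np.abs(o["dq"]).max())
cv2.imwrite("pics/w10.png",s["image"][:,:,::-1])
s=imaging.snapshot("scene");pickle.dump(s,open("pics/scene10.pkl","wb"));c=s["image"][148:186,335:375,::-1];cv2.imwrite("pics/s10z.png",cv2.resize(c,None,fx=16,fy=16,interpolation=cv2.INTER_NEAREST))
ring=[L+.034*np.array([np.cos(a),np.sin(a),0])+[0,0,dz] for a in np.linspace(0,6.28,100) for dz in(-.005,.005)]
q=proj(s,ring);print("pred rim box",q.min(0),q.max(0))
rel((.5533,.2101,.284),170.4)
E
```

```text
lens [0.61521638 0.19877182 0.12830572] 0.1479089888809514 [ 0.16555549  0.38069775 -2.14583747] 0.0019074243527986761
pred rim box [339.20567502 162.52054651] [359.13599709 176.3486085 ]
t 11.1333 tcp [0.5535 0.2092 0.2848] ang 170.41
shares [0.0018 0.0044 0.004 ] [0.0001 0.0001 0.0001] rows 0.0
```

View pics/w10.png

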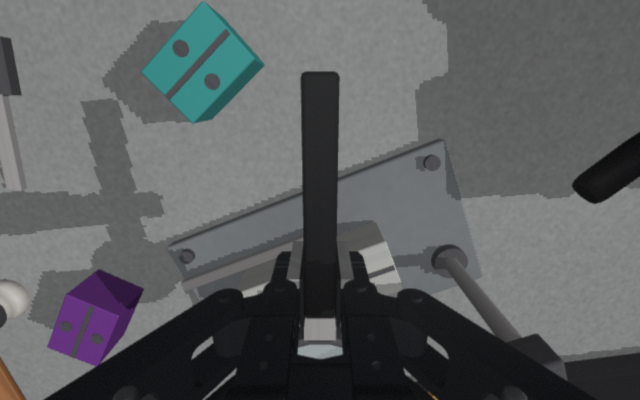

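View pics/s10z.png

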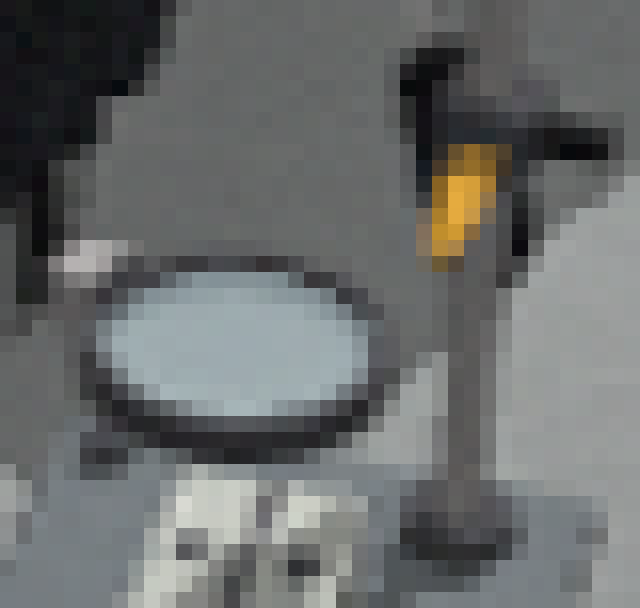

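```bash
python3 - <<'E'
from cell import arm
print(arm.finish_job())
E
```

```text
the job is handed in; nothing more can be done
None
```

I butted the loose half against the fixed half, then picked up the loupe and held it level over the seam. I handed the job in at about 11 s; the hand-in gives no verdict.

**Loose half:** I pushed it along the channel with closed fingers until the force rose to about 20 N and it stopped moving. After backing off, the wrist picture showed only the chamfer line at the joint. A scene picture after lifting the loupe also showed it closed.

**Loupe:** I gripped it by the handle about 62 mm from the lens centre and lifted it clear of the rest. My tilt estimate from the handle's edges was about 1° or less.

**Last check:**

| Quantity | Measured lens position | Target from the images |
|---|---|---|
| x, y (m) | 0.615, 0.199 | 0.614, 0.200 (seam) |
| height (m) | 0.128 | about 0.126 to 0.129 (pointer tip) |

- The arm was standing still, and the lens rim in the scene picture was within 1 px of where I expected it.
- In the pictures nothing else was touched and the bystanders stayed where they were.

**Disagreements:**
- **Camera scale:** the wrist camera read about 2% off. Depending on how I correct for that, the pointer height falls anywhere between 0.1255 and 0.131 m.
- **Handle depth:** the wrist picture put the handle 1.5 to 4 mm lower relative to the tool than the grasp geometry says. I used the grasp geometry. If the picture is right, the lens is about 1.5 to 4 mm lower than the table says.
- **Seam position:** the top camera could not confirm where the lens sat over the seam, because the arm blocked its view.

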